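Dish brush drawer ajar, scraper drawer shut

ROBOT

A 7-joint arm with a two-finger parallel gripper is mounted at the origin on the work surface. World frame = base frame: x ahead of the robot, y to its left, z up, the work surface at z = 0. Lengths are in m, angles in rad, forces in N, time in s.
With the tool pointing down it reaches from about 0.4 to 0.85 m from the base axis. Payload 10.4 kg.
Tool frame: the origin (TCP) lies between the finger pads; the fingertips stand 19 mm ahead of it and the grasp point (between the pads) is the TCP (manip.tips_ahead is the distance from the TCP to the fingertips, in m); z points along the fingers, y is the line along which they close (so a half turn about z gives the same grasp; the last joint's range is limited). The gripper opens to 85 mm and grips with 20 to 120 N. Pads are 22 mm wide; open, the fingers measure 114 mm over their backs; the gripper's body (76 mm by 85 mm) begins 54 mm behind the grasp point. The pads swing forward as they close: fully open they stand 13 mm farther back than shut.
Start: joints at [-1.13, 0.332, -0.065, 1.46, 0.022, 1.35, -0.088], TCP at [0.28, 0.559, 0.25] pointing down, gripper open.
Joint ranges: [-2.6, 2.6], [-0.5, 2.12], [-1.47, 1.34], [0.16, 2.42], [-1.27, 4.41], [0.06, 2.06], [-2.6, 2.6]. Speed limits (rad/s): [2.22, 2.22, 2.79, 2.79, 3.14, 3.14, 3.14].

INTERFACE

Orientations are given as a unit quaternion [x, y, z, w].
In Python, from workcell import manip, viewer gives the robot as it stands.
- The arm moves only by the tool arm_command, never from a script. Its argument "series" is text: rows parted by semicolons, each of 5 numbers parted by spaces: the closure, from 0 (fully open) to 1 (shut), then the shift along the tool's x, y, z normalised to -1 to 1, where 1 is 0.4 m, then the turn about the tool's z normalised to -1 to 1, where 1 is 180 degrees. In form: jaw tx ty tz spin; .... A call has exactly 10 rows; each row shifts and turns the commanded pose from where the row before left it, along the tool's axes as they then stand; what a row does not reach is not made up. A row lasts 1/8 s, in which the tool goes at most 62.5 mm and 10.7 degrees, less where a joint would pass 70% of its speed; a pose out of reach is approached as far as the arm can. A call with a number of a shift or a turn outside -1 to 1 is refused whole. A call with a gripper value outside its range is refused whole. The fingers move at their own pace and stop on an object; "newtons" is the grip in N (left out, the last holds). Time passes only in rows, so rows that do not move let the fingers close, or fill a call up. It gives the time, the measured TCP pose, the force, the opening and the grip force at its end, in the units of the state.
- manip.get_obs(): the state, without advancing time (a new reading comes with each control period).
- viewer.camera(name): name is "scene" or "top" or "wrist"; returns a dict with "pixels" (400x640x3 uint8, red, green, blue), "intrinsics" (3x3 intrinsics, pixels), "extrinsics" (4x4, takes a point from world to camera coordinates). Camera axes: x right, y up, looking along -z (the intrinsics and any distortion apply to the point x, -y, -z); pixel columns grow to the right and rows downward; lengths in m; the calibration is good to about 2 mm. The wrist camera is an equidistant fisheye: a pixel r from the principal point sees the ray r / f radians off the axis. A picture is of the moment at which its call begins. There is no depth.
- manip.hand_in(): hands the job in; it is judged then, once.
The state is a dict: "clock": time; "joint_pos": joint angles; "joint_velocities": joint speeds; "tau": joint torques, N m; "position": TCP position; "ee_rot": TCP orientation; "ft_force": force on the tool from outside, world axes, zero at the start; "torque": the same for the moment, N m; "grip_width": opening from 0.0 (shut) to 1.0 (fully open); "grasp_force": force on a finger pad.
Only numpy, scipy, OpenCV 4.12 (cv2) and the standard library are available. Lean on these libraries where they do the work, as an engineer would, in place of code of your own. Each camera call takes 0.05 s, during which the arm holds its last target. There are 200 camera calls.

TASK

The two rattan-effect drawers beside each other were left pulled out. Using only pushes of the fingertips on the drawer fronts, push the drawer with the grey scraper in it fully shut, and push the drawer with the wet white dish brush in it nearly shut, leaving it about 3 cm open so that the brush can dry. Do not pinch or pull the drawers, do not reach into them, touch or lift what lies in them, and leave everything else on the counter where it is.

Things in the scene. Friction and masses are not known exactly. Their poses are not given: they have to be found in the camera images.
- unit: Low brown rattan-effect plastic drawer unit, fixed: 250 deep (x), 322 wide (y), 105 high. Origin at counter level, middle of the front face, which looks to the robot; x points into the unit, y to the left as the robot sees it, z up. Two drawers side by side, centred at y = +80 (left) and -80 (right); a shut drawer's front panel stands 12 proud of the front face.
- drawer_left (a joint): Slide of the left (unit's +y) drawer, m: 0 = fully shut (hard stop), growing as it comes out toward the robot along the unit's -x; travel 0.16, starts 0.09 to 0.13. About 2.5 N of dry friction plus 6 N per m/s; no spring or latch, stays where it is left.
- drawer_right (a joint): Slide of the right (unit's -y) drawer, m: 0 = fully shut (hard stop), growing as it comes out toward the robot along the unit's -x; travel 0.16, starts 0.09 to 0.13. About 2.5 N of dry friction plus 6 N per m/s; no spring or latch, stays where it is left.
- left_front (a point): Top middle of the outer (robot-side) face of the left drawer's front panel, 98 mm above the counter; moves with the drawer. Axes as the unit's: pushing along +x shuts it. Panel upright, flat, 150 wide, 12 thick, 8 to 98 above the counter, finger slot 60 x 16 in its middle (45 to 61 above the counter). Behind it an open tray 136 wide inside, floor at 16, walls up to 61 above the counter.
- right_front (a point): Top middle of the outer (robot-side) face of the right drawer's front panel, 98 mm above the counter; moves with the drawer. Axes as the unit's: pushing along +x shuts it. Panel upright, flat, 150 wide, 12 thick, 8 to 98 above the counter, finger slot 60 x 16 in its middle (45 to 61 above the counter). Behind it an open tray 136 wide inside, floor at 16, walls up to 61 above the counter.
- brush: White plastic dish brush lying bristles down in one of the drawers (either one), loose, about 175 long, 62 wide at the round head, 35 high, about 70 g. The round head points to the robot and shows in the open part of the drawer; origin at its underside, about mid-length, x along the handle away from the head.
- scraper: Flat grey silicone scraper lying in the other drawer, loose, about 175 long, blade 58 wide x 10 thick, handle 24 x 14, about 90 g. The blade points to the robot; origin at its underside, about mid-length, x along the handle away from the blade.
- soap_pump: Bystander, loose: chrome soap pump, 68 diameter, 175 high, just left of the drawers; origin under its centre.
- drying_tray: Bystander, fixed: white ribbed ceramic drying tray, 300 x 200 x 18, left of the pump; origin under its centre.
- tumbler: Bystander, loose: upturned glass, 76 diameter, 105 high, on the drying tray; origin under its centre.
- pan_lid: Bystander, loose: upturned steel pan lid, 180 diameter, 41 high, resting on its knob right of the drawers; origin under its centre.
- bowl: Bystander, loose: white bowl, 130 diameter, 55 high, right of the unit; origin under its centre.
- mug: Bystander, loose: blue mug, 80 diameter, 90 high, on top of the unit toward the back; origin under its centre.
- jar: Bystander, loose: closed jar, 66 diameter, 85 high, on top of the unit toward the back; origin under its centre.
There are look-alikes about, which are no part of the job. Of the things shaped like the brush, the white one is meant. There is more than one size of the scraper; the job needs the smaller.

How it is judged:
By the outcome, as a careful person would: the job done as asked, in the order asked, and still so for the second after the job is handed in, with the robot touching nothing.
It also fails if it takes over 48 s, if anything falls off the work surface, if the arm or the gripper's body presses on something with over 40 N, if the wrist force passes 120 N, or if a joint passes its speed limit or range.

## Working session

There is one attempt and no reset: what is moved stays moved. The work goes in short steps, Python scripts to look and compute and a tool call to move; the robot and the scene stay as the last step left them, time stands still between calls to the robot, and variables do not carry over. Pictures are saved under pics/ and viewed, at most 10 in all, crops included, and the job is handed in when it is done.

Besides the shell and the picture viewer there is one more tool, called after "Emit:" by a JSON object that holds its "op" and its "data". arm_command: Moves the arm, as the interface text tells. Scaled input: -1 to 1 covers 0.4 m each way for a shift and 180 degrees each way for a turn. Its arguments: {"type":"object","properties":{"series":{"type":"string"},"newtons":{"type":"number"}},"required":["series"]}

```bash
mkdir -p pics; cat > h.py <<'E'
import numpy as np, cv2
from workcell import manip, viewer
def grab(n,f):
    c=viewer.camera(n); cv2.imwrite(f'pics/{f}.png',c['pixels'][:,:,::-1]); np.savez(f'pics/{f}.npz',K=c['intrinsics'],E=c['extrinsics']); return c
def proj(f,P):
    d=np.load(f'pics/{f}.npz'); P=np.atleast_2d(P); q=(d['E']@np.c_[P,np.ones(len(P))].T)[:3].T
    q=q*[1,-1,-1]; u=(d['K']@q.T).T; return u[:,:2]/u[:,2:]
def ray(f,uv,z):
    d=np.load(f'pics/{f}.npz'); E=d['E']; r=np.linalg.inv(d['K'])@[uv[0],uv[1],1]; r=E[:3,:3].T@(r*[1,-1,-1]); c=-E[:3,:3].T@E[:3,3]
    return c+r*(z-c[2])/r[2]
E
python3 - <<'E'
from h import *
for n in('scene','top'):
    c=grab(n,n+'0'); print(c['intrinsics'].round(1).tolist(),c['extrinsics'].round(3).tolist())
o=manip.get_obs(); print(o, manip.tips_ahead)
E
```

```text
[[506.0, 0.0, 316.5], [0.0, 506.0, 199.3], [0.0, 0.0, 1.0]] [[-0.793, 0.609, -0.013, 0.385], [-0.467, -0.594, 0.655, 0.178], [0.391, 0.525, 0.756, -1.713], [0.0, 0.0, 0.0, 1.0]]
[[370.8, 0.0, 319.3], [0.0, 370.8, 192.6], [0.0, 0.0, 1.0]] [[0.027, -1.0, 0.011, 0.014], [0.995, 0.028, 0.097, -0.498], [-0.097, 0.009, 0.995, -1.146], [0.0, 0.0, 0.0, 1.0]]
{'clock': 0.1, 'joint_pos': array([-1.12958639,  0.33280745, -0.06469164,  1.46084079,  0.02163212,
        1.34988651, -0.08846782]), 'joint_velocities': array([ 1.18370310e-03, -2.22537157e-03, -7.50717902e-05, -1.78376429e-03,
       -3.51893644e-04, -8.91542316e-04,  1.85514302e-04]), 'tau': array([ 1.20819241e-03, -6.26747060e+01,  4.88166546e-02, -3.92425597e+01,
        1.62011833e-02,  7.16294002e-03,  4.73714226e-05]), 'position': array([0.27947978, 0.55869639, 0.24960412]), 'ee_rot': array([ 2.29807439e-01,  9.73235918e-01, -6.14941215e-04, -9.94149597e-05]), 'ft_force': array([-0.53477595, -0.15858584,  0.61869061]), 'torque': array([ 0.02087696, -0.02847777,  0.00236039]), 'grasp_force': 0.0, 'grip_width': 1.0011655811362687} 0.019
```

View pics/scene0.png

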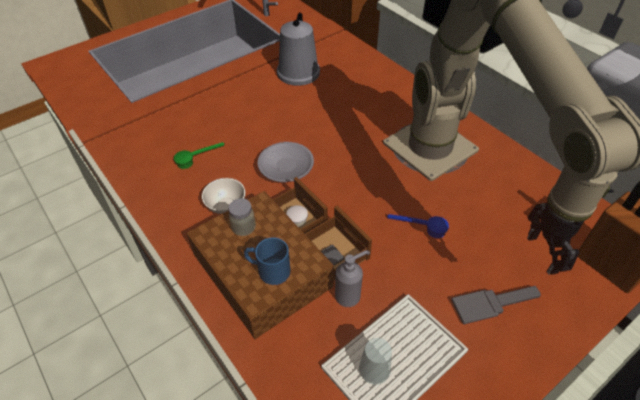

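View pics/top0.png

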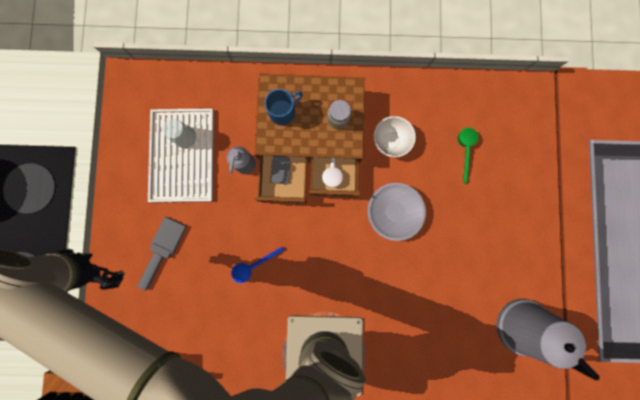

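```bash
python3 - <<'E'
import cv2
a=cv2.imread('pics/top0.png')[65:215,225:385]; cv2.imwrite('pics/crop0.png',cv2.resize(a,None,fx=4,fy=4,interpolation=cv2.INTER_CUBIC))
E
```

```text
(no output)
```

View pics/crop0.png

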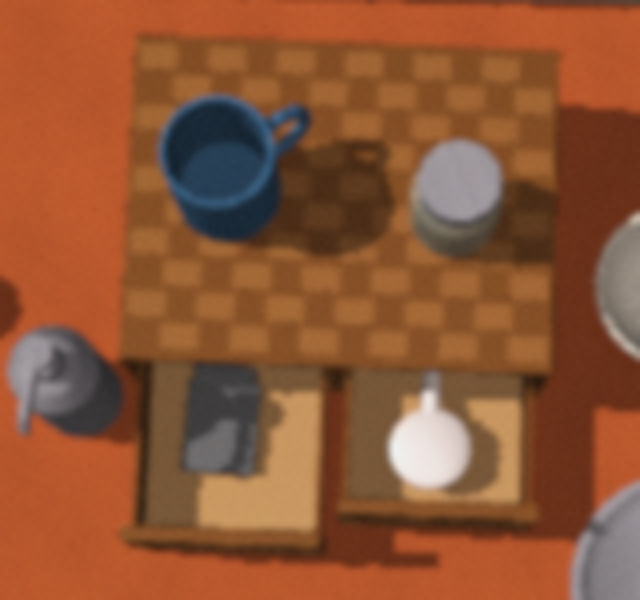

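Left drawer holds the smaller scraper (top ~282,168; the bigger one is loose on the counter at 165,245). The right drawer holds the white brush (332,176); the blue (242,270) and green (468,140) brushes are look-alikes. The crop confirms this.

```bash
python3 - <<'E'
from h import *
from scipy.optimize import least_squares
d=np.load('pics/top0.npz');E=d['E'];print('cam',-E[:3,:3].T@E[:3,3])
f=lambda u,v:((u+.5)/4-.5+225,(v+.5)/4-.5+65)
px=np.array([f(137,38),f(556,52),f(548,372),f(122,358)])
loc=np.array([[.25,.161],[.25,-.161],[0,-.161],[0,.161]])
def W(p,l,z):
    c,s=np.cos(p[2]),np.sin(p[2]); l=np.atleast_2d(l); return np.c_[p[0]+c*l[:,0]-s*l[:,1],p[1]+s*l[:,0]+c*l[:,1],np.full(len(l),z)]
r=least_squares(lambda p:(proj('top0',W(p,loc,.105))-px).ravel(),[.6,.1,0]);print('unit',r.x,r.fun.round(2))
p=r.x;c,s=np.cos(p[2]),np.sin(p[2])
for n,pts in dict(left=[(122,537),(320,549)],right=[(338,517),(537,522)]).items():
    for q in pts:
        w=ray('top0',f(*q),.098);e=w[:2]-p[:2];print(n,w.round(4),'local',np.round([c*e[0]+s*e[1],-s*e[0]+c*e[1]],4))
# predict corners in scene
np.save('unit.npy',p);print(proj('scene0',W(p,loc,.105)).round(1))
for n,q in dict(pump=(238,158),lid=(397,212)).items(): print(n,ray('top0',q,.15 if n=='pump' else .03).round(3))
a=cv2.imread('pics/scene0.png')[170:340,170:390]; cv2.imwrite('pics/crop1.png',cv2.resize(a,None,fx=3.5,fy=3.5,interpolation=cv2.INTER_CUBIC))
E
```

```text
cam [0.38400276 0.03725939 1.18833062]
unit [ 0.59641439  0.06284757 -0.00445852] [-0.79 -0.79  0.74 -0.59  1.1   0.68 -1.04  0.59]
left [0.4668 0.2162 0.098 ] local [-0.1303  0.1528]
left [0.462  0.0703 0.098 ] local [-0.1345  0.0069]
right [0.486  0.0578 0.098 ] local [-0.1104 -0.0056]
right [ 0.4864 -0.0893  0.098 ] local [-0.1093 -0.1527]
[[251.4 319.1]
 [186.9 232.4]
 [264.8 189.8]
 [334.8 264.3]]
pump [0.578 0.261 0.15 ]
lid [ 0.443 -0.218  0.03 ]
```

View pics/crop1.png

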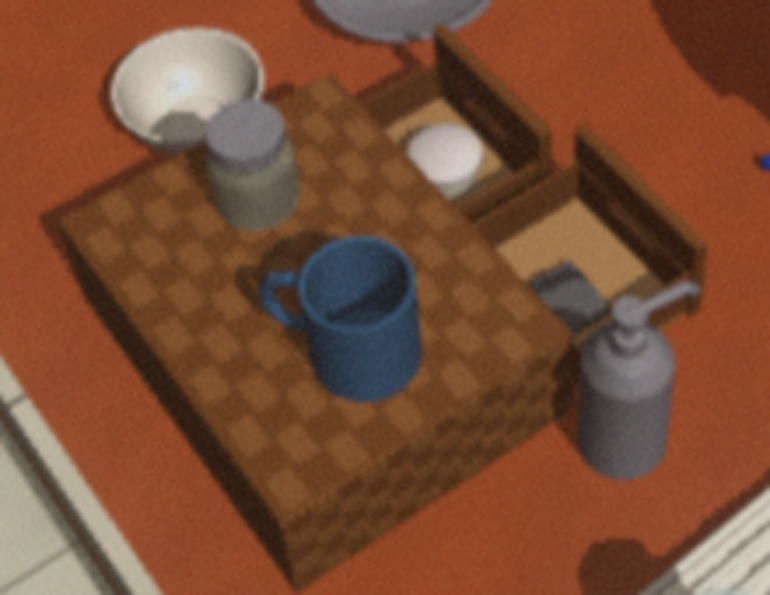

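Emit:
{"op": "arm_command", "data": {"series": "1 0 0 0 -0.049; 1 0 0 0 -0.049; 1 0 0 0 -0.049; 1 -0.04 -0.14 0 0; 1 -0.04 -0.14 0 0; 1 -0.04 -0.14 0 0; 1 -0.04 -0.14 0 0; 1 -0.04 -0.14 0 0; 1 -0.04 -0.14 0 0; 1 -0.04 -0.14 0 0", "newtons": 20}}

```text
clock: 1.35
position: [0.3909, 0.1648, 0.2502]
ee_rot: [0.001, 1.0, 0.0, 0.0]
ft_force: [1.7, 1.2, 0.5]
grip_width: -0.001
grasp_force: 0.0
```

```bash
python3 - <<'E'
from h import *
from scipy.optimize import least_squares
f=lambda u,v:((u+.5)/4-.5+225,(v+.5)/4-.5+65)
g=lambda u,v:((u+.5)/3.5-.5+170,(v+.5)/3.5-.5+170)
px=np.array([f(137,38),f(556,52),f(548,372),f(122,358)])
ps=np.array([g(295,520),g(60,222),g(333,78),g(575,345)])
loc=np.array([[.25,.161],[.25,-.161],[0,-.161],[0,.161]])
fl=[(.075+.08),.005,-.005,-.155]
pd=np.array([f(122,537),f(320,549),f(338,517),f(537,522)]); pds=np.array([g(695,247),g(580,127),g(547,135),g(437,30)])
def W(p,l,z):
    c,s=np.cos(p[2]),np.sin(p[2]); l=np.atleast_2d(l); return np.c_[p[0]+c*l[:,0]-s*l[:,1],p[1]+s*l[:,0]+c*l[:,1],np.full(len(l),z)]
def res(p):
    L=W(p,loc,.105); xs=[-p[3]-.012]*2+[-p[4]-.012]*2
    D=W(p,np.c_[xs,fl],.098); Ds=W(p,np.c_[np.array(xs)+.006,fl],.098)
    return np.r_[(proj('top0',L)-px).ravel(),(proj('scene0',L)-ps).ravel(),(proj('top0',D)-pd).ravel(),(proj('scene0',Ds)-pds).ravel()]
r=least_squares(res,[.6,.06,0,.12,.1],loss='soft_l1');print(r.x.round(4));print(res(r.x).reshape(-1,2).round(1).tolist())
o=manip.get_obs();print(o['position'],o['ee_rot'],o['ft_force'],o['clock'])
E
```

```text
[ 0.5969  0.0636 -0.0036  0.1193  0.096 ]
[[-1.1, -0.9], [0.4, -0.8], [0.9, 0.5], [-1.3, 0.5], [-2.4, 1.3], [0.0, -0.3], [0.0, -1.9], [1.0, -3.7], [-1.0, 0.2], [0.5, -1.2], [-0.4, -1.0], [0.6, -0.6], [2.2, -0.1], [-0.3, 0.0], [0.4, -0.5], [0.5, -1.2]]
[0.39089189 0.1648095  0.25020081] [9.88254687e-04 9.99999501e-01 1.48109435e-04 1.54026292e-06] [1.65596259 1.18802913 0.49877379] 1.35
```

Emit:
{"op": "arm_command", "data": {"series": "1 0 -0.026 0.1 0; 1 0 -0.026 0.1 0; 1 0 0 0.1 0; 1 0 0 0.0875 0; 1 0 0 0 0; 1 -0.05 0 0 0; 1 -0.05 0 0 0; 1 -0.04 0 0 0; 1 -0.03 0 0 0; 1 -0.03 0 0 0"}}

```text
clock: 2.6
position: [0.4709, 0.1459, 0.0955]
ee_rot: [0.001, 1.0, 0.0, -0.0]
ft_force: [-3.3, -0.5, 1.6]
grip_width: 0.002
grasp_force: 1.5
```

Emit:
{"op": "arm_command", "data": {"series": "1 -0.03 0 0 0; 1 -0.03 0 0 0; 1 -0.03 0 0 0; 1 -0.03 0 0 0; 1 -0.03 0 0 0; 1 -0.02 0 0 0; 1 -0.02 0 0 0; 1 -0.02 0 0 0; 1 0 0 0 0; 1 0 0 0 0"}}

```text
clock: 3.85
position: [0.555, 0.1461, 0.0955]
ee_rot: [0.001, 1.0, 0.0, 0.0]
ft_force: [0.3, -0.2, -0.2]
grip_width: 0.002
grasp_force: 0.0
```

Emit:
{"op": "arm_command", "data": {"series": "1 -0.01 0 0 0; 1 -0.01 0 0 0; 1 -0.01 0 0 0; 1 -0.005 0 0 0; 1 -0.005 0 0 0; 1 -0.005 0 0 0; 1 0 0 0 0; 1 0 0 0 0; 1 0 0 0 0; 1 0 0 0 0"}}

```text
clock: 5.1
position: [0.5729, 0.1455, 0.0954]
ee_rot: [0.001, 1.0, -0.0, 0.0]
ft_force: [0.5, -0.4, 0.0]
grip_width: 0.001
grasp_force: 0.0
```

Emit:
{"op": "arm_command", "data": {"series": "1 -0.0025 0 0 0; 1 -0.0025 0 0 0; 1 -0.0025 0 0 0; 1 -0.0025 0 0 0; 1 0 0 0 0; 1 0 0 0 0; 1 0 0 0 0; 1 0 0 0 0; 1 0 0 0 0; 1 0 0 0 0"}}

```text
clock: 6.35
position: [0.5765, 0.1456, 0.0952]
ee_rot: [0.001, 1.0, -0.0, -0.0]
ft_force: [-5.1, -2.1, 2.6]
grip_width: 0.001
grasp_force: 2.5
```

Emit:
{"op": "arm_command", "data": {"series": "1 -0.0025 0 0 0; 1 -0.0025 0 0 0; 1 0 0 0 0; 1 0 0 0 0; 1 0 0 0 0; 1 0 0 0 0; 1 0 0 0 0; 1 0 0 0 0; 1 0 0 0 0; 1 0 0 0 0"}}

```text
clock: 7.6
position: [0.5767, 0.1455, 0.0952]
ee_rot: [0.001, 1.0, -0.0, -0.002]
ft_force: [-16.4, -2.8, 11.9]
grip_width: 0.005
grasp_force: 8.0
```

Emit:
{"op": "arm_command", "data": {"series": "1 0.025 0 0 0; 1 0.125 0 0 0; 1 0.125 0 0 0; 1 0.1 0 0 0; 1 0 0 0 0; 1 0 -0.1 0 0; 1 0 -0.1 0 0; 1 0 -0.1 0 0; 1 0 -0.1 0 0; 1 0 0 0 0"}}

```text
clock: 8.85
position: [0.4294, -0.0169, 0.0957]
ee_rot: [0.003, 1.0, -0.0, 0.001]
ft_force: [0.3, 0.7, -0.1]
grip_width: 0.0
grasp_force: 0.0
```

```bash
python3 - <<'E'
from h import *
grab('top','top1')
a=cv2.imread('pics/top1.png')[65:215,225:385]; cv2.imwrite('pics/crop2.png',cv2.resize(a,None,fx=4,fy=4,interpolation=cv2.INTER_CUBIC))
E
```

```text
(no output)
```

View pics/crop2.png

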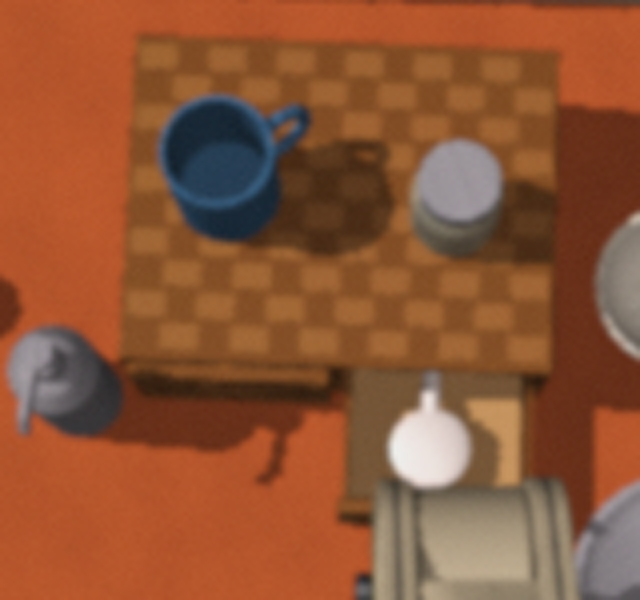

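The left drawer is shut (its front edge is nearly flush at crop row ~385), and nothing else has moved. Next is the right drawer.

Emit:
{"op": "arm_command", "data": {"series": "1 -0.05 0 0 0; 1 -0.05 0 0 0; 1 -0.03 0 0 0; 1 -0.03 0 0 0; 1 -0.03 0 0 0; 1 -0.03 0 0 0; 1 -0.02 0 0 0; 1 -0.01 0 0 0; 1 0 0 0 0; 1 0 0 0 0"}}

```text
clock: 10.15
position: [0.5287, -0.0146, 0.0956]
ee_rot: [0.001, 1.0, -0.0, 0.001]
ft_force: [-0.3, -0.1, 0.1]
grip_width: -0.002
grasp_force: 0.0
```

Emit:
{"op": "arm_command", "data": {"series": "1 -0.01 0 0 0; 1 -0.01 0 0 0; 1 -0.01 0 0 0; 1 -0.005 0 0 0; 1 -0.005 0 0 0; 1 -0.0025 0 0 0; 1 0 0 0 0; 1 0 0 0 0; 1 0 0 0 0; 1 0 0 0 0"}}

```text
clock: 11.4
position: [0.5455, -0.0141, 0.0953]
ee_rot: [0.001, 1.0, 0.0, 0.0]
ft_force: [0.1, -0.8, -1.2]
grip_width: -0.002
grasp_force: 0.3
```

Emit:
{"op": "arm_command", "data": {"series": "1 0.05 0 0 0; 1 0.1 0 0 0; 1 0.1 0 0 0; 1 0.05 0 0 0; 1 0 0 -0.15 0; 1 0 0 -0.15 0; 1 0 0.14 0 0; 1 0 0.14 0 0; 1 0 0.14 0 0; 1 0 0.14 0 0"}}

```text
clock: 12.65
position: [0.4259, 0.212, 0.2158]
ee_rot: [0.001, 1.0, 0.001, 0.001]
ft_force: [0.6, -0.8, 0.7]
grip_width: -0.001
grasp_force: 0.0
```

Emit:
{"op": "arm_command", "data": {"series": "1 0.05 0.14 0 0; 1 0.05 0.14 0 0; 1 0.05 0.14 0 0; 1 0 0 0 0; 1 0 0 0 0; 1 0 0 0 0; 1 0 0 0 0; 1 0 0 0 0; 1 0 0 0 0; 1 0 0 0 0"}}

```text
clock: 13.9
position: [0.3663, 0.378, 0.2153]
ee_rot: [0.001, 1.0, 0.0, 0.0]
ft_force: [0.1, -0.2, -0.2]
grip_width: -0.0
grasp_force: 0.0
```

```bash
python3 - <<'E'
from h import *
grab('top','top2')
a=cv2.imread('pics/top2.png')[65:215,225:385]; cv2.imwrite('pics/crop3.png',cv2.resize(a,None,fx=4,fy=4,interpolation=cv2.INTER_CUBIC))
for y in (.14,-.016):
  for x in (.5875,.5575): print(x,y,(proj('top2',[x,y,.098])[0]-[225,65])*4+1.5)
E
```

```text
0.5875 0.14 [231.56404931 378.22120486]
0.5575 0.14 [230.0896566  418.06870861]
0.5875 -0.016 [440.96824309 384.20085289]
0.5575 -0.016 [440.05023796 424.01619541]
```

View pics/crop3.png

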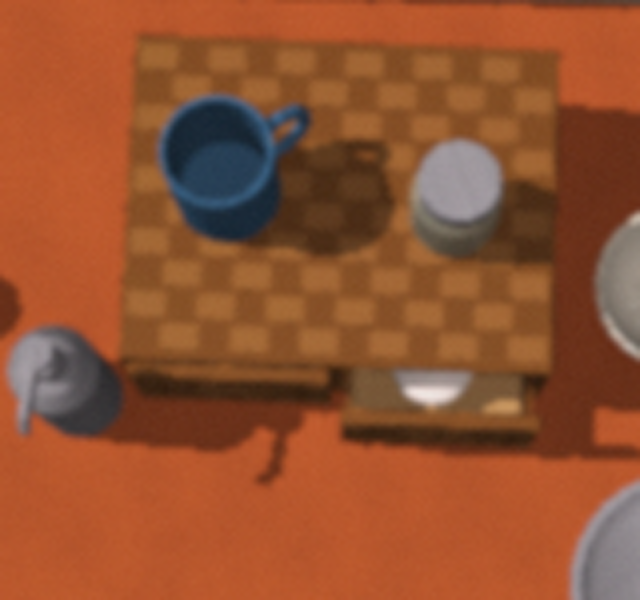

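View pics/top2.png

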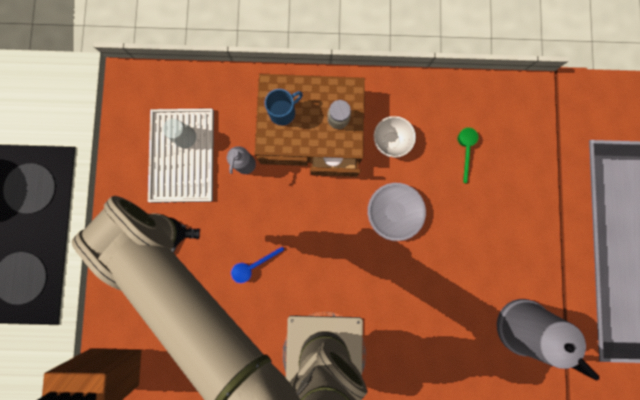

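The left drawer is shut. The right one stands about 3 cm open: the image gives 3.0–3.2 cm and the contact position 3.0 cm. The arm is clear and the bystanders haven't moved.

```bash
python3 -c "
from workcell import manip; print(manip.hand_in())"
```

```text
the job is handed in; nothing more can be done
None
```

The scraper drawer (left) is fully shut against its stop, the white brush drawer (right) is about 3 cm open, nothing else visibly moved in the final top-camera view, and the job was handed in at about 14 s.

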